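# Level a speaker stand so that it stops rocking

### The arm

A 7-joint arm with a two-finger parallel gripper is mounted at the origin on the work surface. World frame = base frame: x ahead of the robot, y to its left, z up, the work surface at z = 0. Lengths are in m, angles in rad, forces in N, time in s.
With the tool pointing down it reaches from about 0.4 to 0.9 m from the base axis. Payload 5.5 kg.
Tool frame: the origin (TCP) lies midway between the tips of the shut fingers; the grasp point (between the pads) lies 19 mm behind it (manip.grip_depth is the distance from the TCP to the grasp point, in m); z points along the fingers, x is the direction in which the jaws open and shut, and the axes are right-handed (so a half turn about z gives the same grasp; the last joint's range is limited). The gripper opens to 92 mm and grips with 3 to 60 N. Pads are 19 mm wide; open, the fingers measure 130 mm over their backs; the gripper's body (75 mm by 190 mm) begins 47 mm behind the grasp point.
Start: joints at [-1.047, 0.501, -0.427, 1.55, 0.221, 1.138, -0.21], TCP at [0.168, 0.628, 0.227] pointing down, gripper open.
Joint ranges: [-2.88, 2.88], [-0.31, 2.03], [-1.54, 1.56], [0.2, 2.42], [-1.41, 4.55], [0.19, 2.02], [-2.57, 2.57]. Speed limits (rad/s): [2.57, 2.57, 3.14, 3.14, 3.14, 3.14, 3.14].

### API

Orientations are given as a unit quaternion [x, y, z, w].
In Python, from bench import manip, effector, viewer gives the robot as it stands. Calls block until the motion is done:
- manip.move_pose(position, orientation): joint-space move of the TCP to a pose.
- manip.servo_line(position, ori=None, vel=0.15): straight line of the TCP; ori=None keeps the orientation; vel is the mean speed in m/s.
- manip.movej(angles): joint-space move.
- effector.open_jaws() and effector.close(f_grip=None): open the fingers fully, or close them until they stop; f_grip is the grip in N (None keeps the last).
- manip.sleep(seconds).
- manip.solve_ik(position, orientation): joint angles nearest the present ones, or None.
- viewer.get_image(name): name is "scene" or "top" or "wrist"; returns the picture (480x640x3 uint8, red, green, blue); there is no depth.
- viewer.get_calibration(name): a dict with "vfov" (degrees; the focal length in pixels is half the picture's height over the tangent of half this angle, whatever the lens; pixels are square), "cx", "cy" (the principal point, pixels), "eye" and "attitude" of the camera in the world. Camera axes: x right, y down, z forward; pixel columns grow to the right and rows downward; lengths in m; the calibration is good to about 2 mm. A picture is of the moment at which its call begins: read the wrist's pose just before it. get_calibration takes no time and is no camera call; for the wrist camera it gives the pose at the moment of the call.
A pose or a line that the arm cannot do raises manip.PlanningError and nothing moves.
- manip.hand_in(): hands the job in, once; it reports no verdict.
Readings, each from a call of its own:
- manip.current_clock(): time.
- manip.current_q(): joint angles.
- manip.current_joint_velocities(): joint speeds.
- manip.current_tau(): joint torques, N m.
- manip.current_tool_pos(): TCP position.
- manip.current_tcp_rot(): TCP orientation.
- manip.current_force(): force on the tool from outside, world axes, zero at the start.
- manip.current_wrist_torque(): the same for the moment, N m.
- manip.current_finger_gap(): finger opening in m.
Only numpy, scipy, OpenCV 4.12 (cv2) and the standard library are available. Lean on these libraries where they do the work, as an engineer would, in place of code of your own. Each camera call takes 0.05 s, during which the arm holds its last target.

### The job

The small speaker rocks on the desk because the two front levelling screws of its stand have been wound up. Turn both front knobs to wind the screws down until the speaker stands level (to about half a degree, at most 0.6) and all four rubber feet carry a fair share of its weight, so that it no longer rocks. Work gently: do not press a foot hard into the desk, do not shove the stand out of its place, and leave the other things on the desk alone.

Things in the scene. Friction and masses are not known exactly. Their poses are not given: they have to be found in the camera images.
- stand: Speaker (wooden box 200 deep, 160 wide, 110 mm high, top about 144 mm up) bolted on a stand of two flat steel bars, 36 x 370 x 6 mm, across under its front and rear; about 2.7 kg together. x points to the rear, y left (seen from the front), z up. Origin between the four feet, at desk height when level. Feet at x = -90 (front, facing the robot) and +90 (rear), y = +-165 mm. Bar tops at z = 34 mm.
- grip_fl (a point): Round black fluted knob of the left (y = +165 mm) front levelling screw, 36 mm across and 20 mm high, steel boss and arrow mark on top; this point is on its axis, half-way up. Turn it clockwise (seen from above) to drive the screw and its foot down: 8 mm per turn, the knob sinking with them; once the foot bears, the knob stays at its height and the bar end rises instead. Needs 0.04 N m; does not run back by itself.
- grip_fr (a point): Round black fluted knob of the right (y = -165 mm) front levelling screw, 36 mm across and 20 mm high, steel boss and arrow mark on top; this point is on its axis, half-way up. Turn it clockwise (seen from above) to drive the screw and its foot down: 8 mm per turn, the knob sinking with them; once the foot bears, the knob stays at its height and the bar end rises instead. Needs 0.04 N m; does not run back by itself.
- foot_fl: Rubber foot of the left front screw, on its knob's axis, 32 mm across; it does not turn with the knob. Origin in the middle of its flat underside, 64 mm below the knob's middle. Wound up, it may hang clear of the desk. The rubber gives 0.06 mm per N. From first touch of the last foot that bears, each mm that the bar end rises (about 1 rad of turn) puts 6 N on it; a fair share for a front foot is 5 N.
- foot_fr: Rubber foot of the right front screw, on its knob's axis, 32 mm across; it does not turn with the knob. Origin in the middle of its flat underside, 64 mm below the knob's middle. Wound up, it may hang clear of the desk. The rubber gives 0.06 mm per N. From first touch of the last foot that bears, each mm that the bar end rises (about 1 rad of turn) puts 6 N on it; a fair share for a front foot is 5 N.
- foot_rl: Left rear foot, set from below and locked with a nut, not to be turned; a fair share for it is 8 N. Origin on the bar's upper face on the foot's axis; the rubber underside is 34 mm lower, but up to 1.1 mm more or less, as it was set by eye and cannot be read from this point. Rubber 32 mm across, gives 0.06 mm per N.
- foot_rr: Right rear foot, set from below and locked with a nut, not to be turned; a fair share for it is 8 N. Origin on the bar's upper face on the foot's axis; the rubber underside is 34 mm lower, but up to 1.1 mm more or less, as it was set by eye and cannot be read from this point. Rubber 32 mm across, gives 0.06 mm per N.
- mouse: Black computer mouse, 100 x 58 x 34 mm, lying to the right of the stand; leave alone. Origin under its middle.
- tape_dispenser: Grey desk tape dispenser with a white roll, 140 x 50 x 78 mm, to the left of the stand; leave alone. Origin under its middle.
- stapler: Black and steel stapler, 130 x 34 x 35 mm, lying to the right of the stand, farther off; leave alone. Origin under its middle.

How it is judged:
At the end, for the whole second after the job is handed in: Each of the four feet presses on the desk with more than 2.5 N, the stand is level to within 0.0105 rad (0.6 degrees) and at rest (contact force between each of foot_fl, foot_fr, foot_rl, foot_rr and anything else above 2.5 N and angle between stand's own z axis and vertical below 0.0105 rad and linear speed of stand below 0.01 m/s and angular speed of stand below 0.03 rad/s); the robot touches nothing.
It fails at once if a foot is pressed on the desk with more than 25 N (contact force between any of foot_fl, foot_fr, foot_rl, foot_rr and anything else above 25 N).
It fails at once if the stand is shoved more than 20 mm from its place (distance of stand from where it was at the start of the episode above 0.02 m).
It fails at once if the mouse, tape dispenser or stapler is moved by more than 15 mm (distance of any of mouse, tape_dispenser, stapler from where it was at the start of the episode above 0.015 m).
It also fails if it takes over 72 s, if anything falls off the work surface, if the arm or the gripper's body presses on something with over 40 N, if the wrist force passes 120 N, or if a joint passes its speed limit or range.

## Working session

There is one attempt and no reset: what is moved stays moved. The work goes in short steps, each a Python script; the robot and the scene stay as the last script left them, time stands still between calls to the robot, and variables do not carry over. Pictures are saved under pics/ and viewed, and the job is handed in when it is done.

```bash
ls; mkdir -p pics; python3 - <<'E'
from bench import manip, effector, viewer
import cv2
for n in ("scene","top","wrist"):
    c=viewer.get_calibration(n); print(n,c)
    cv2.imwrite(f"pics/{n}0.png",viewer.get_image(n)[:,:,::-1])
print(manip.current_clock(),manip.current_tool_pos(),manip.current_tcp_rot(),manip.current_finger_gap())
E
```

```text
pics
scene {'vfov': 50.99121972129779, 'cx': 322.2605148865881, 'cy': 241.15461745493482, 'eye': array([ 0.98607889, -0.75977559,  0.83997724]), 'attitude': array([ 0.88568754,  0.21731865, -0.09895394, -0.39816869])}
top {'vfov': 45.9555138933554, 'cx': 317.43870486243185, 'cy': 242.39094372177732, 'eye': array([ 0.39908947, -0.00559374,  1.51608371]), 'attitude': array([ 0.70635133, -0.70404769,  0.05418003, -0.04948918])}
wrist {'vfov': 58.03400741452164, 'cx': 321.1204238993541, 'cy': 235.12201540616536, 'eye': array([0.08608947, 0.64898812, 0.38359448]), 'attitude': array([0.78253868, 0.60228979, 0.09525764, 0.12572272])}
0.15 [0.16750731 0.62750796 0.22592954] [ 7.93023765e-01  6.09190253e-01 -5.95096784e-04  4.36368458e-04] 0.09161329518980828
```

View pics/scene0.png

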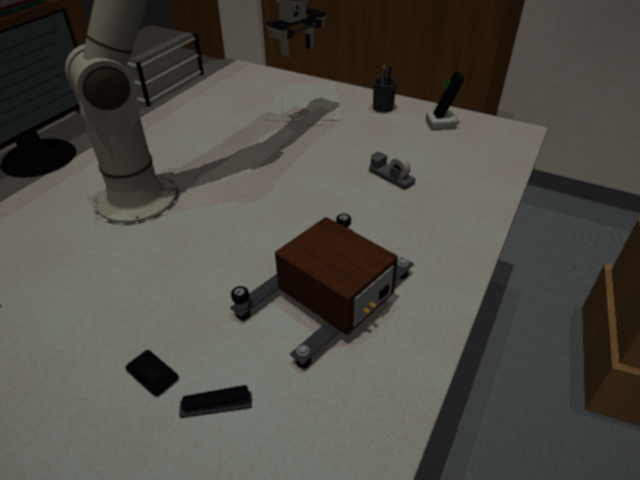

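View pics/top0.png

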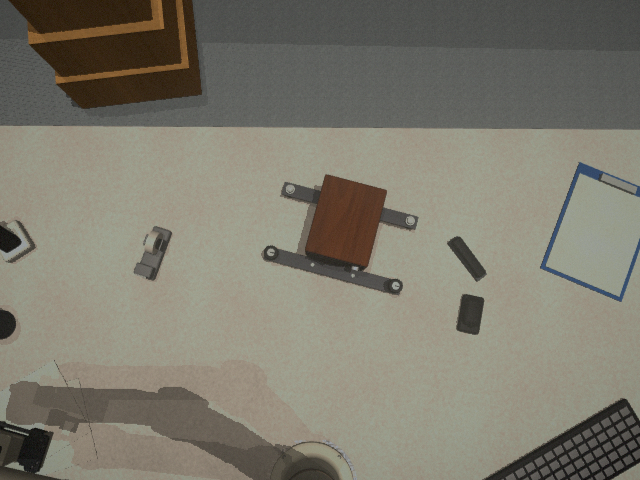

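View pics/wrist0.png

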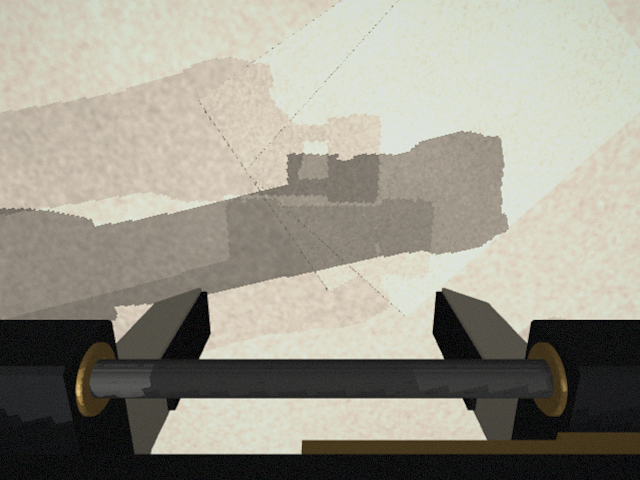

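Scene and top views show the stand. Front knobs are near top pixels (271,253) and (396,286), rear feet near (290,189) and (411,222). I'll enlarge these.

```bash
python3 - <<'E'
import cv2,numpy as np
t=cv2.imread("pics/top0.png"); s=cv2.imread("pics/scene0.png")
a=cv2.resize(t[165:305,255:425],None,fx=4.5,fy=4,interpolation=cv2.INTER_CUBIC)
cv2.imwrite("pics/topc.png",cv2.convertScaleAbs(cv2.resize(t[165:305,255:425],None,fx=4,fy=4,interpolation=cv2.INTER_CUBIC),alpha=1.5))
cv2.imwrite("pics/scenec.png",cv2.convertScaleAbs(cv2.resize(s[200:370,220:420],None,fx=3.5,fy=3.5,interpolation=cv2.INTER_CUBIC),alpha=1.5))
E
```

```text
(no output)
```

View pics/topc.png

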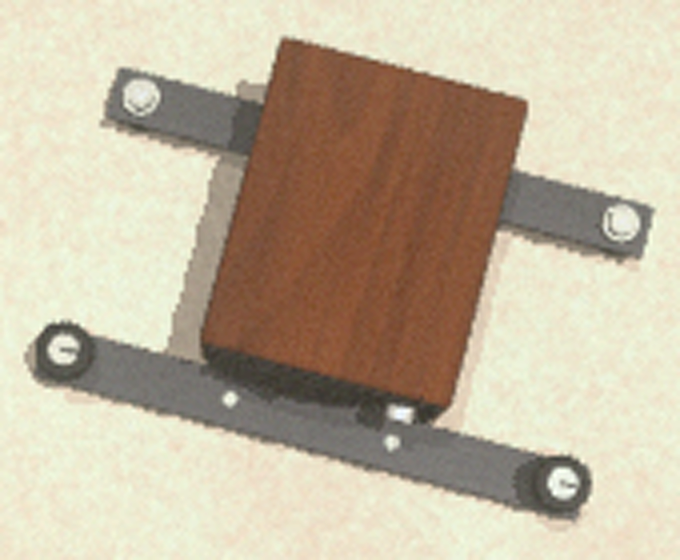

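View pics/scenec.png

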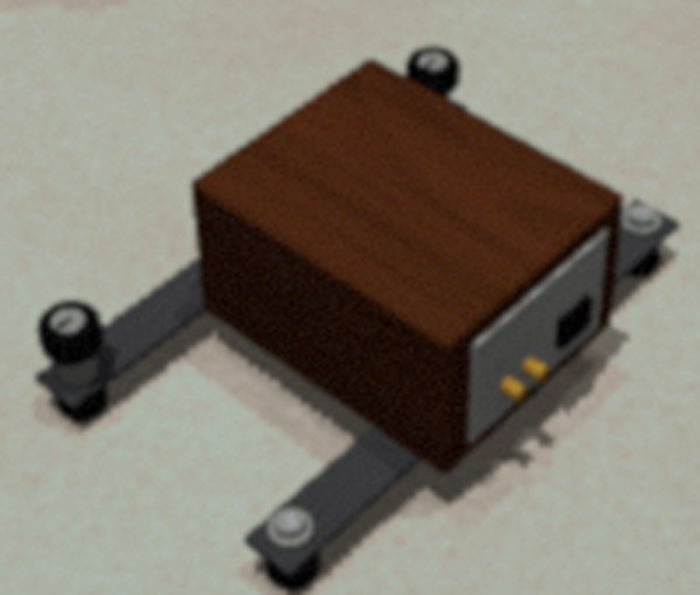

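```bash
cat > h.py <<'E'
import numpy as np,cv2
from scipy.spatial.transform import Rotation as R
from bench import manip, effector, viewer
def ray(c,uv):
    f=240/np.tan(np.radians(c['vfov'])/2)
    d=np.array([(uv[0]-c['cx'])/f,(uv[1]-c['cy'])/f,1.])
    d=R.from_quat(c['attitude']).apply(d); return np.array(c['eye']),d/np.linalg.norm(d)
def atz(c,uv,z):
    e,d=ray(c,uv); return e+d*(z-e[2])/d[2]
def tri(rays):
    A=sum(np.eye(3)-np.outer(d,d) for e,d in rays); b=sum((np.eye(3)-np.outer(d,d))@e for e,d in rays)
    p=np.linalg.solve(A,b); return p,[np.linalg.norm(np.cross(p-e,d)) for e,d in rays]
def proj(c,p):
    f=240/np.tan(np.radians(c['vfov'])/2)
    q=R.from_quat(c['attitude']).inv().apply(np.array(p)-c['eye']); return q[0]/q[2]*f+c['cx'],q[1]/q[2]*f+c['cy']
E
python3 - <<'E'
from h import *
T=viewer.get_calibration("top");S=viewer.get_calibration("scene")
P={}
for n,a,b in [("fl",(271.5,252.5),(343.7,218)),("fr",(396,286.2),(239.7,292.9)),("rl",(290.5,189.2),(403.7,261.7)),("rr",(410.2,220.5),(302.9,349.7))]:
    p,e=tri([ray(T,a),ray(S,b)]);P[n]=p;print(n,p.round(4),np.round(e,4), atz(T,a,.08).round(4))
for a,b in [("fl","fr"),("rl","rr"),("fl","rl"),("fr","rr")]: print(a,b,np.linalg.norm((P[a]-P[b])[:2]))
E
```

```text
fl [0.5879 0.1044 0.072 ] [0.0024 0.0024] [0.5848 0.1025 0.08  ]
fr [ 0.5026 -0.2142  0.0697] [0.0029 0.0029] [ 0.4997 -0.2146  0.08  ]
rl [0.7627 0.0584 0.0418] [0.0027 0.0027] [0.7509 0.0556 0.08  ]
rr [ 0.6782 -0.2598  0.0415] [0.0019 0.0019] [ 0.6694 -0.2543  0.08  ]
fl fr 0.3298178743454069
rl rr 0.32929057784483684
fl rl 0.18075462359014943
fr rr 0.18140005998152423
```

```bash
cat >> h.py <<'E'
def ori(bdeg): return (R.from_euler('z',bdeg,degrees=True)*R.from_euler('x',180,degrees=True)).as_quat()
E
python3 - <<'E'
from h import *
print(manip.grip_depth,manip.current_force(),manip.current_wrist_torque())
K={"fl":(.586,.1035),"fr":(.501,-.2144)}
for k,p in K.items():
  for z in (.05,.2):
    for b in range(-180,180,15):
      q=manip.solve_ik([*p,z],ori(b)); print(k,z,b,None if q is None else np.round(q,2))
E
```

```text
0.0188 [ 0.97431214 -0.42630287  0.24756174] [ 0.00114186 -0.0272439   0.01587872]
fl 0.05 -180 [ 0.19  0.66 -0.55  1.81  0.46  0.8   2.55]
fl 0.05 -165 [-1.05  1.16  1.35  1.85 -1.22  1.26 -2.18]
fl 0.05 -150 [-1.05  1.16  1.35  1.85 -1.22  1.26 -1.92]
fl 0.05 -135 [-0.98  0.95  1.13  1.85 -1.01  1.05 -1.78]
fl 0.05 -120 [-0.86  0.8   0.9   1.85 -0.8   0.91 -1.67]
fl 0.05 -105 [-0.86  0.8   0.9   1.85 -0.8   0.91 -1.41]
fl 0.05 -90 [-0.41  0.61  0.26  1.83 -0.22  0.73 -1.61]
fl 0.05 -75 [-0.39  0.6   0.22  1.83 -0.19  0.73 -1.37]
fl 0.05 -60 [-0.37  0.6   0.2   1.83 -0.17  0.73 -1.13]
fl 0.05 -45 [-0.35  0.6   0.17  1.83 -0.14  0.73 -0.89]
fl 0.05 -30 [-0.32  0.6   0.13  1.83 -0.11  0.73 -0.65]
fl 0.05 -15 [-0.29  0.59  0.09  1.83 -0.08  0.72 -0.42]
fl 0.05 0 [-0.26  0.59  0.05  1.83 -0.04  0.72 -0.18]
fl 0.05 15 [-0.23  0.59  0.01  1.82 -0.01  0.72  0.05]
fl 0.05 30 [-0.2   0.59 -0.03  1.82  0.03  0.73  0.28]
fl 0.05 45 [-0.16  0.59 -0.07  1.82  0.06  0.73  0.51]
fl 0.05 60 [-0.13  0.6  -0.12  1.82  0.1   0.73  0.75]
fl 0.05 75 [-0.09  0.6  -0.17  1.82  0.14  0.73  0.97]
fl 0.05 90
[... 3602 characters left out ...]
 -15 [-0.11  0.35  0.57  1.87 -0.22  0.98  0.3 ]
fr 0.2 0 [-0.07  0.34  0.52  1.87 -0.2   0.98  0.54]
fr 0.2 15 [-0.08  0.34  0.53  1.87 -0.21  0.98  0.8 ]
fr 0.2 30 [-0.07  0.34  0.52  1.87 -0.2   0.98  1.06]
fr 0.2 45 [-0.07  0.34  0.52  1.87 -0.2   0.98  1.32]
fr 0.2 60 [-0.    0.33  0.43  1.87 -0.17  0.98  1.55]
fr 0.2 75 [ 0.01  0.33  0.42  1.87 -0.16  0.98  1.81]
fr 0.2 90 [ 0.01  0.33  0.43  1.87 -0.16  0.98  2.07]
fr 0.2 105 [ 0.    0.33  0.43  1.87 -0.16  0.98  2.33]
fr 0.2 120 [ 1.18  0.53 -1.08  1.83  0.53  1.1   2.  ]
fr 0.2 135 [ 1.29  0.68 -1.3   1.83  0.7   1.2   2.12]
fr 0.2 150 [ 1.29  0.68 -1.3   1.83  0.7   1.2   2.38]
fr 0.2 165 [-0.58  0.72  1.36  1.88 -0.76  1.2  -2.36]
```

```bash
python3 - <<'E'
from h import *
for i,(p,b) in enumerate([((.545,-.055,.24),75),((.586,.1035,.17),30)]):
    manip.move_pose(list(p),ori(b))
    c=viewer.get_calibration("wrist"); im=viewer.get_image("wrist")
    np.save(f"w{i}.npy",c,allow_pickle=True)
    cv2.imwrite(f"pics/w{i}.png",cv2.convertScaleAbs(im[:,:,::-1],alpha=1.3))
    print(c['eye'],manip.current_clock(),manip.current_tool_pos(),[manip.current_force().round(2) for _ in range(3)])
    for n,pt in dict(fl=(.5879,.1044,.072),fr=(.5026,-.2142,.0697),rl=(.7627,.0584,.042),rr=(.678,-.26,.042)).items(): print(n,np.round(proj(c,pt),1))
E
```

```text
[ 0.46369409 -0.03260081  0.39774249] 2.95 [ 0.5451623  -0.05388562  0.23990717] [array([-0.51, -0.73, -0.82]), array([-0.51, -0.73, -0.82]), array([-0.51, -0.73, -0.82])]
fl [532.7 208.6]
fr [109.2 206.6]
rl [490.2 381. ]
rr [151.4 380.5]
[0.54413257 0.17575019 0.32790999] 3.9583 [0.58632874 0.10212923 0.17044298] [array([ 0.39,  0.57, -0.69]), array([ 0.39,  0.57, -0.69]), array([ 0.39,  0.57, -0.69])]
fl [324.5 234.3]
fr [ 30.  511.4]
rl [488.  377.8]
rr [212.6 585.6]
```

View pics/w0.png

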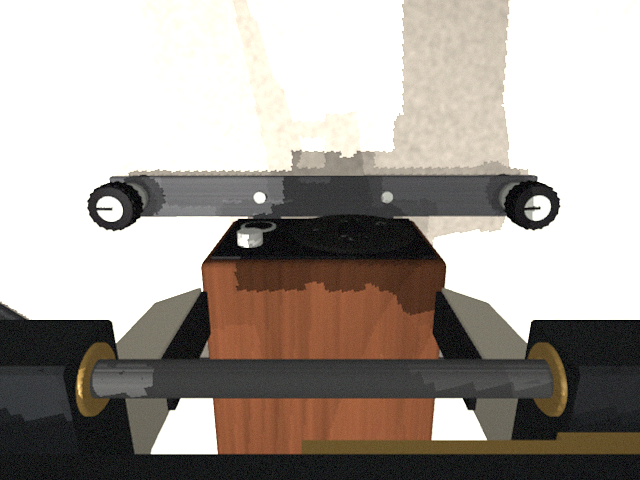

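View pics/w1.png

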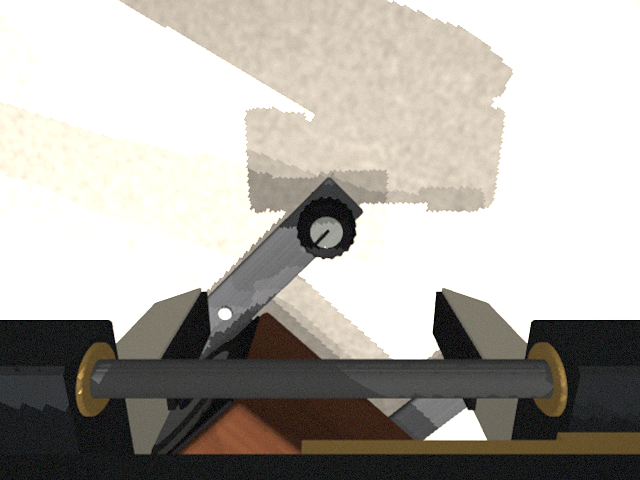

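Wrist view 0 shows the FL boss at (537.5,207.5) and the FR boss at (109.5,208.5). View 1 shows the FL boss at (326,232). I'll combine all views.

```bash
python3 - <<'E'
from h import *
w=[np.load(f"w{i}.npy",allow_pickle=True).item() for i in (0,1)]
T=viewer.get_calibration("top");S=viewer.get_calibration("scene")
a=[ray(w[0],(537.5,207.5)),ray(w[1],(326,232))]; b=[ray(T,(271.5,252.5)),ray(S,(343.7,218))]
print(tri(a),tri(a+b))
a=[ray(w[0],(109.5,208.5))]; b=[ray(T,(396,286.2)),ray(S,(239.7,292.9))]
print(tri(a+b))
for z in (.072,.076,.08): print(z,atz(w[0],(537.5,207.5),z),atz(w[1],(326,232),z),atz(w[0],(109.5,208.5),z))
c=w[1]; print(manip.current_force(),manip.current_wrist_torque())
E
```

```text
(array([0.58723574, 0.10696422, 0.07460028]), [np.float64(0.0002482629788962599), np.float64(0.0002482629788960998)]) (array([0.58774677, 0.10587701, 0.07198335]), [np.float64(0.002077616057531), np.float64(0.000337714749897836), np.float64(0.003316659995337827), np.float64(0.0018423100193197403)])
(array([ 0.50320231, -0.21434194,  0.07020281]), [np.float64(0.0008547317142100761), np.float64(0.0032508228558647797), np.float64(0.0025077491670962436)])
0.072 [0.58797437 0.10813153 0.072     ] [0.58792187 0.10617227 0.072     ] [ 0.50383732 -0.21330079  0.072     ]
0.076 [0.58644825 0.10640339 0.076     ] [0.58723742 0.1072598  0.076     ] [ 0.50334437 -0.21108186  0.076     ]
0.08 [0.58492213 0.10467525 0.08      ] [0.58655297 0.10834734 0.08      ] [ 0.50285143 -0.20886293  0.08      ]
[ 0.3877007   0.57427174 -0.6927764 ] [-0.12977698  0.02721974 -0.01917113]
```

```bash
cat >> h.py <<'E'
def probe(xy,b,z0,zmin,thr=1.0,step=0.0005,vel=0.03,log=False):
    """descend in steps until Fz rises by thr; returns actual z at contact (first sample over thr)"""
    manip.servo_line([*xy,z0],ori(b),vel=vel)
    manip.sleep(0.1)
    f0=manip.current_force()[2]; z=z0; H=[]
    while z>zmin:
        z-=step; manip.servo_line([*xy,z],ori(b),vel=vel)
        p=manip.current_tool_pos(); f=manip.current_force()[2]-f0; H.append((p[2]*1e3,f))
        if f>thr: break
    if log: print(np.round(H[-8:],2).tolist())
    return p[2],f
E
python3 - <<'E'
from h import *
t=manip.current_clock()
effector.close(5); print(manip.current_clock()-t, manip.current_finger_gap())
manip.move_pose([.5547,-.056,.165],ori(75)); print(manip.current_clock()-t)
manip.servo_line([.5547,-.056,.152],vel=.05)
print(probe([.5547,-.056],75,.150,.130,log=True)); print(manip.current_clock()-t)
manip.servo_line([.5547,-.056,.152],vel=.1)
manip.servo_line([.709,-.0975,.152],vel=.2)
print(probe([.709,-.0975],75,.150,.130,log=True)); print(manip.current_clock()-t,manip.current_clock())
manip.servo_line([.709,-.0975,.155],vel=.1)
E
```

```text
1.4334000000000002 0.00032385492922779664
2.3834000000000004
[[143.45, -0.33], [142.97, 0.64], [142.45, -0.09], [141.94, 0.55], [141.45, 0.73], [140.96, 0.34], [140.63, 0.82], [140.34, 4.97]]
(np.float64(0.1403356363578111), np.float64(4.966194918283804))
8.1417
[[148.39, 0.56], [147.93, 0.25], [147.45, 0.98], [146.94, 0.55], [146.45, 0.05], [145.95, 0.52], [145.43, -0.39], [144.95, 1.17]]
(np.float64(0.144951175198267), np.float64(1.1730526259605407))
12.2084 16.1667
```

```bash
python3 - <<'E'
from h import *
t=manip.current_clock()
f0=manip.current_force()[2]
for z in (.1455,.1445,.1437,.143):
    manip.servo_line([.709,-.0975,z],vel=.03); f=manip.current_force()[2]; print(z,manip.current_tool_pos()[2],f-f0)
    if f-f0>2.5: break
manip.servo_line([.709,-.0975,.157],vel=.15)
print(manip.current_clock())
E
```

```text
0.1455 0.14494901928386786 -0.011277632381974462
0.1445 0.14445303543495422 0.3325459250296309
0.1437 0.1441422594955675 2.9542471472977923
17.6333
```

```bash
cat >> h.py <<'E'
def st(tag):
    print(tag,'t%.2f'%manip.current_clock(),'F',manip.current_force().round(2),'Tz %.3f'%manip.current_wrist_torque()[2],'p',(manip.current_tool_pos()*1e3).round(1),'gap %.1f'%(manip.current_finger_gap()*1e3),'q7 %.3f'%manip.current_q()[6])
def stroke(q,a,n=2,dz=0.):
    """rotate clockwise by a rad (q7 decreasing) in n pieces, sinking dz m in all"""
    p=manip.current_tool_pos()
    q=np.array(q,float)
    for i in range(n):
        q[6]-=a/n; manip.movej(q.tolist()); st(' turn')
    return q
E
python3 - <<'E'
from h import *
manip.move_pose([.5873,.1065,.15],ori(38)); st('above')
effector.open_jaws(); st('open')
manip.servo_line([.5873,.1065,.047],ori(38),vel=.15); st('down')
q=np.array(manip.current_q()); np.save('qfl.npy',q)
effector.close(8); st('closed')
E
```

```text
above t18.57 F [-0.05  0.4   0.71] Tz 0.009 p [588.  105.3 150.1] gap 0.3 q7 0.523
open t20.03 F [-0.62  0.13  0.14] Tz -0.047 p [587.3 106.5 150. ] gap 92.1 q7 0.521
down t20.87 F [0.31 0.55 0.54] Tz 0.047 p [588.  106.6  47.7] gap 92.1 q7 0.546
closed t21.77 F [ 1.18  1.03 -0.24] Tz -0.046 p [587.6 106.8  47. ] gap 36.0 q7 0.546
```

```bash
python3 - <<'E'
from h import *
q=stroke(np.load('qfl.npy'),1.466,2)
viewer_c=viewer.get_calibration("wrist"); im=viewer.get_image("wrist"); cv2.imwrite("pics/g1.png",cv2.convertScaleAbs(im[:,:,::-1],alpha=1.3))
st('end')
E
```

```text
turn t22.51 F [ 1.14  0.65 -5.22] Tz -0.046 p [587.3 106.5  47.1] gap 35.7 q7 -0.185
 turn t23.24 F [-2.36  0.15 -7.17] Tz 0.011 p [587.1 106.5  47.1] gap 35.5 q7 -0.917
end t23.29 F [-1.01  0.91 -6.09] Tz -0.003 p [587.1 106.5  47.1] gap 35.9 q7 -0.918
```

View pics/g1.png

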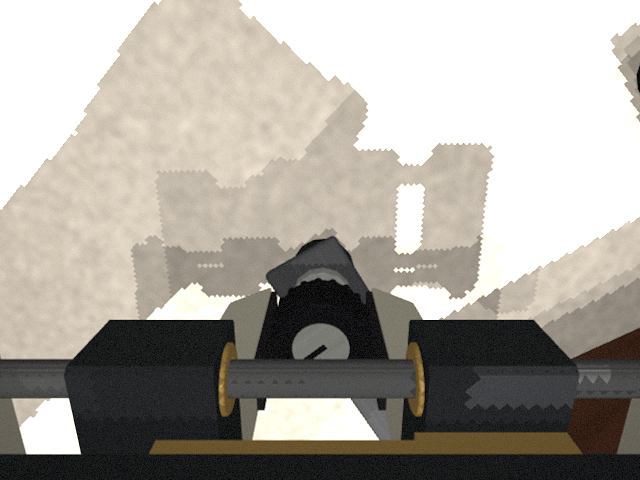

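FL turned with the gripper, and the knob pulled it down with about 6 N, so the FL foot hangs free. Next is a second FL stroke that follows the sinking knob.

```bash
cat >> h.py <<'E'
def follow(xy,z,b,a,n=3,stop=3.5,pitch=.00127):
    f0=manip.current_force()[2]; done=0
    for i in range(n):
        b-=np.degrees(a/n); z-=pitch*a/n
        q=manip.solve_ik([*xy,z],ori(b)); d=np.array(q)-manip.current_q()
        if np.abs(d[:6]).max()>.25: print('IKjump',d.round(2)); break
        manip.movej(q); done+=a/n; st(' fol')
        if manip.current_force()[2]-f0>stop: print('TOUCH'); break
    return z,b,done
E
python3 - <<'E'
from h import *
effector.open_jaws(); st('open')
q=np.load('qfl.npy'); manip.movej(q.tolist()); st('back')
effector.close(8); st('closed')
print(follow((.5873,.1065),.047,38,1.466,3))
E
```

```text
open t24.31 F [ 0.06  0.09 -0.43] Tz -0.005 p [588.  106.6  47.7] gap 91.9 q7 -0.920
back t25.62 F [-0.68  0.13  0.1 ] Tz 0.080 p [588.  106.6  47.7] gap 91.8 q7 0.545
closed t26.53 F [-0.23 -0.07 -0.03] Tz 0.034 p [588.  106.6  47.7] gap 35.4 q7 0.546
 fol t27.00 F [-1.42 -0.69  5.04] Tz 0.012 p [587.8 106.4  47.2] gap 36.0 q7 0.145
TOUCH
(0.04637939333333333, np.float64(10.001462411273774), 0.48866666666666664)
```

```bash
python3 - <<'E'
from h import *
st('a'); z,b=.04638,10.0
for i in range(2):
    b-=28
    q=manip.solve_ik([.5873,.1065,z],ori(b)); print((np.array(q)-manip.current_q()).round(2)); manip.movej(q); st('fix')
E
```

```text
a t27.00 F [-1.42 -0.69  5.04] Tz 0.012 p [587.8 106.4  47.2] gap 36.0 q7 0.145
[-0.09  0.02  0.12  0.   -0.11  0.01 -0.4 ]
fix t27.47 F [-1.8  -0.92  5.75] Tz -0.014 p [587.6 106.4  47.1] gap 35.6 q7 -0.254
[-0.09  0.03  0.12  0.   -0.11  0.02 -0.4 ]
fix t27.93 F [-2.82 -0.29  6.21] Tz 0.014 p [587.5 106.6  47. ] gap 35.6 q7 -0.654
```

```bash
python3 - <<'E'
from h import *
effector.open_jaws(); st('open')
manip.servo_line([.5873,.1065,.158],vel=.2)
manip.move_pose([.5028,-.2125,.158],ori(16)); st('above')
manip.servo_line([.5028,-.2125,.047],ori(16),vel=.15); manip.sleep(.05); st('down')
q=np.array(manip.solve_ik([.5028,-.2125,.047],ori(16))); print((q-manip.current_q()).round(3)); q=np.array(manip.current_q())
np.save('qfr.npy',q)
effector.close(8); st('closed')
stroke(q,1.466,3)
E
```

```text
open t28.95 F [ 0.71  0.61 -0.31] Tz 0.029 p [587.3 106.5  46.4] gap 91.9 q7 -0.655
above t31.05 F [0.64 0.95 0.13] Tz -0.000 p [ 503.  -211.4  157.3] gap 92.0 q7 0.824
down t31.99 F [0.67 0.27 0.21] Tz -0.004 p [ 503.8 -212.8   48. ] gap 91.7 q7 0.910
[ 0.     0.001 -0.001  0.001 -0.    -0.     0.   ]
closed t32.90 F [ 2.08  1.44 -1.1 ] Tz -0.023 p [ 503.6 -212.2   47.1] gap 35.7 q7 0.910
 turn t33.44 F [ 3.12  2.63 -6.1 ] Tz 0.009 p [ 503.8 -212.3   47.6] gap 35.8 q7 0.424
 turn t33.98 F [ 4.4   1.66 -8.87] Tz -0.019 p [ 503.9 -212.3   47.6] gap 35.8 q7 -0.063
 turn t34.52 F [  4.24   1.55 -10.72] Tz -0.024 p [ 503.8 -212.2   47.5] gap 35.9 q7 -0.553
```

```bash
python3 - <<'E'
from h import *
q=np.array(manip.solve_ik([.5033,-.2123,.047],ori(-68)))
effector.open_jaws()
b=np.array(q); 
q0=np.load('qfr.npy'); dq=np.array(manip.solve_ik([.5033,-.2123,.047],manip.current_tcp_rot()))-manip.current_q()
print(dq.round(4))
q0=q0+np.r_[dq[:6]*(abs(dq[:6]).max()<.02),0]
manip.movej(q0.tolist()); manip.sleep(.15); st('back')
effector.close(8); st('closed')
stroke(q0,.7,2)
E
```

```text
[-0.      0.0008 -0.0008  0.0017 -0.0008 -0.0025  0.0002]
back t37.01 F [0.51 0.35 0.17] Tz 0.016 p [ 503.4 -212.3   47.1] gap 91.5 q7 0.910
closed t37.92 F [ 0.93  0.57 -0.77] Tz 0.021 p [ 503.8 -212.2   47.1] gap 35.9 q7 0.910
 turn t38.34 F [ 3.13  1.01 -1.18] Tz -0.024 p [ 503.7 -212.2   47.1] gap 35.7 q7 0.564
 turn t38.77 F [ 3.18  0.5  -3.52] Tz -0.034 p [ 503.8 -212.1   47. ] gap 35.7 q7 0.215
```

```bash
python3 - <<'E'
from h import *
q=np.array(manip.solve_ik([.5033,-.2123,.046],manip.current_tcp_rot())); d=q-manip.current_q(); print(d.round(4))
manip.movej(q.tolist()); manip.sleep(.1); st('low')
stroke(q,.7,2)
E
```

```text
[ 0.0022  0.0009 -0.0022  0.0012  0.0002 -0.0026  0.0004]
low t39.12 F [1.79 2.51 4.12] Tz 0.064 p [ 503.9 -212.3   46.5] gap 35.7 q7 0.217
 turn t39.54 F [2.61 2.33 5.33] Tz -0.072 p [ 503.9 -212.2   46.3] gap 35.8 q7 -0.130
 turn t39.97 F [4.27 2.63 3.92] Tz -0.014 p [ 503.9 -212.2   46.2] gap 35.7 q7 -0.479
```

```bash
python3 - <<'E'
from h import *
effector.open_jaws(); st('open')
manip.servo_line([.5033,-.2123,.158],vel=.25)
manip.move_pose([.5873,.1065,.158],ori(38)); st('above')
manip.servo_line([.5873,.1065,.0465],ori(38),vel=.18)
q=np.array(manip.solve_ik([.5873,.1065,.0465],ori(38))); d=q-manip.current_q(); print(d.round(4))
manip.movej(q.tolist()); manip.sleep(.1); st('down')
effector.close(8); st('closed')
q=np.array(manip.solve_ik([.5873,.1065,.0457],manip.current_tcp_rot())); d=q-manip.current_q(); print(d.round(4))
manip.movej(q.tolist()); manip.sleep(.1); st('low')
q=stroke(q,.6,2); np.save('qf2.npy',q)
E
```

```text
open t40.98 F [ 0.32 -0.07 -0.07] Tz -0.004 p [ 503.3 -212.3   46. ] gap 91.6 q7 -0.484
above t42.83 F [1.38 0.35 0.38] Tz 0.073 p [586.9 104.4 157.1] gap 91.6 q7 0.440
[-0.0005  0.0008 -0.0005  0.001   0.     -0.0006  0.0001]
down t43.95 F [-0.31  0.08 -0.33] Tz -0.020 p [587.8 106.7  47.3] gap 92.0 q7 0.441
closed t44.87 F [ 2.71  2.08 -2.09] Tz -0.002 p [588.1 107.1  46.7] gap 35.9 q7 0.441
[ 0.0007  0.0003 -0.      0.0025 -0.     -0.0028  0.0007]
low t45.22 F [2.28 3.33 3.96] Tz 0.053 p [588.1 107.1  46.3] gap 35.6 q7 0.441
 turn t45.61 F [3.86 3.75 3.02] Tz -0.052 p [588.1 107.1  46.2] gap 35.4 q7 0.145
 turn t46.00 F [4.2  4.02 3.55] Tz -0.054 p [588.3 107.1  46.1] gap 35.8 q7 -0.156
```

```bash
python3 - <<'E'
from h import *
rot=manip.current_tcp_rot(); H=[]
for zc in np.arange(.0461,.0486,.0003):
    q=manip.solve_ik([.588,.1069,zc],rot); manip.movej(q)
    H.append((zc*1e3,manip.current_tool_pos()[2]*1e3,manip.current_force()[2]))
print(np.round(H,2)); st('')
E
```

```text
[[46.1  46.15  2.56]
 [46.4  46.28  0.58]
 [46.7  46.37 -1.24]
 [47.   46.45 -2.5 ]
 [47.3  46.53 -3.78]
 [47.6  46.58 -4.49]
 [47.9  46.61 -5.53]
 [48.2  46.68 -5.92]
 [48.5  46.71 -6.39]]
 t48.25 F [ 3.63  4.68 -6.39] Tz 0.081 p [586.4 106.5  46.7] gap 36.0 q7 -0.155
```

```bash
python3 - <<'E'
from h import *
effector.open_jaws()
manip.servo_line([.5873,.1065,.158],vel=.3)
manip.move_pose([.5033,-.2123,.158],ori(16))
manip.servo_line([.5033,-.2123,.046],ori(16),vel=.2); manip.sleep(.1); st('down')
q=manip.current_q()
effector.close(8); st('closed')
rot=manip.current_tcp_rot(); p=manip.current_tool_pos();H=[]
for zc in p[2]+np.arange(-.0003,.0017,.0004):
    q=manip.solve_ik([p[0],p[1],zc],rot); manip.movej(q)
    H.append((zc*1e3,manip.current_tool_pos()[2]*1e3,manip.current_force()[2]))
print(np.round(H,2)); st('')
E
```

```text
down t51.84 F [ 0.17 -0.14 -0.11] Tz 0.029 p [ 504.9 -212.5   47.5] gap 92.2 q7 0.664
closed t52.75 F [ 1.5   1.19 -0.79] Tz -0.030 p [ 503.7 -212.2   46. ] gap 35.5 q7 0.664
[[ 45.72  45.87   2.8 ]
 [ 46.12  46.02  -0.08]
 [ 46.52  46.23  -3.99]
 [ 46.92  46.48  -8.7 ]
 [ 47.32  46.86 -12.08]]
 t54.00 F [  2.34   0.32 -12.08] Tz -0.005 p [ 503.3 -211.7   46.9] gap 36.1 q7 0.664
```

Both knobs show a stiff, bearing response: about 17–19 N/mm up to a lift of at least 6 N at FL and 9 N at FR. I'll release now and check pitch with a light touch on the speaker's front top.

```bash
python3 - <<'E'
from h import *
effector.open_jaws()
manip.servo_line([.5033,-.2123,.165],vel=.25)
effector.close(5)
manip.move_pose([.5547,-.056,.158],ori(75)); st('above')
manip.servo_line([.5547,-.056,.1465],vel=.05); manip.sleep(.1)
f0=manip.current_force()[2]
for z in (.1453,.1447,.1442,.1437,.1432,.1427,.142,.1413):
    manip.servo_line([.5547,-.056,z],vel=.03); manip.sleep(.05); f=manip.current_force()[2]; print(z,manip.current_tool_pos()[2].round(5),round(f-f0,2))
    if f-f0>2: break
manip.servo_line([.5547,-.056,.165],vel=.15); st('up')
cv2.imwrite("pics/sceneE.png",viewer.get_image("scene")[:,:,::-1])
E
```

```text
above t57.77 F [-0.11  0.11  0.27] Tz 0.014 p [554.6 -56.4 157.9] gap 0.2 q7 1.277
0.1453 0.14539 -0.79
0.1447 0.1447 -0.73
0.1442 0.14418 0.36
0.1437 0.14381 -0.05
0.1432 0.14337 1.58
0.1427 0.14296 3.6
up t60.35 F [ 0.59 -0.99 -0.07] Tz -0.010 p [555.3 -56.1 165.3] gap 1.0 q7 1.280
```

```bash
python3 - <<'E'
from h import *
s=cv2.imread("pics/sceneE.png"); cv2.imwrite("pics/sceneEc.png",cv2.convertScaleAbs(s,alpha=1.4))
E
```

```text
(no output)
```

View pics/sceneEc.png

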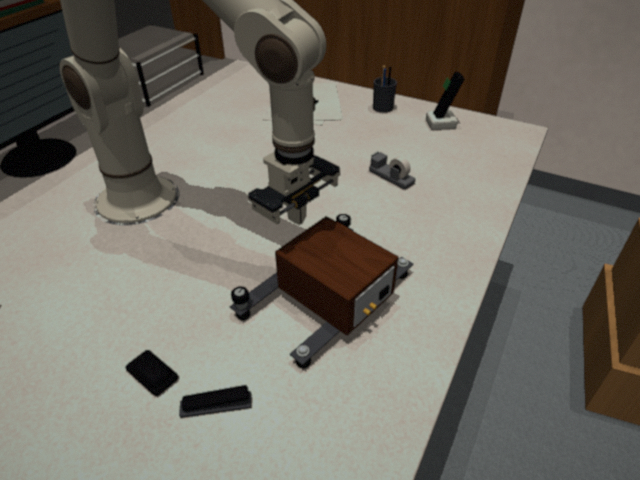

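The stand is in place at the same pixels as before (FR knob at (240,293)). The other objects are unmoved and the arm is clear above the speaker, so I'm handing in.

```bash
python3 -c "
from bench import manip
manip.hand_in(); print(manip.current_clock())"
```

```text
the job is handed in; nothing more can be done
the job is handed in; nothing more can be done
```

I wound both front screws down, checked level and foot loads by touch, and handed the job in at about 60 s of the 72 s allowed. The hand-in reported no verdict. I turned the left knob about 3.5 rad and the right about 2.9 rad.

- **Level:** touching the speaker top put the front at about 143.5 mm, up from 140.7 at the start. The rear read 144.3 mm, measured only at the start. That leaves about 0.005 rad of forward pitch against the 0.0105 limit.
- **Roll:** I did not measure it. It is set by the two locked rear feet; even at their stated worst case the total tilt would be about 0.008 rad.
- **Foot loads:** gentle lift tests on both knobs met a stiff, bearing response, about 16 N/mm at the left and 19 N/mm at the right. From a simple four-spring model I infer at least 4.5 N on the left front foot and about 7 N on the right. Those two sum to slightly more than the nominal 10 N, so they are rough. The rear loads are inferred only.
- **Surroundings:** in the last picture the stand, mouse, tape dispenser and stapler had not visibly moved, and the arm was clear of everything.

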